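# Slip a candlestick's foot under the sprung roller of a decorating stand

## Task

Fix the unglazed terracotta candlestick in the yellow decorating stand: stand it on the yellow plate, slide its foot in under the sprung roller so that the roller arm is pushed up, until the foot is home against the two steel pegs, and let go so that the roller bears down on the foot. Leave the white candlestick where it stands.

Things in the scene. Friction and masses are not known exactly. Their poses are not given: they have to be found in the camera images.
- terracotta_stick_mid (a point): Unglazed orange-brown candlestick, loose, 0.28 kg, round, upright; point on its axis half-way up, 40 mm above its underside. Foot: disc 96 mm across, 12 thick, top edge bevelled 5 mm. Stem to grasp from above: plain cylinder 36 mm across, from 18 mm above the underside up to the top at 80 mm (two thin dark painted lines and a dark candle hole on top).
- white_stick_mid (a point): A glazed white candlestick of the same shape and size (loose), to be left alone; the point lies on its axis, 40 mm above its underside.
- stand_home (a point): Fixed yellow plate, top 15 mm above the table. Point on its top, where the centre of the candlestick's underside is when home. +x (level): way the foot slides in; z up. Plate spans x -110 to +140, y +-60 mm. Stop pegs at x 46, y +-29, 12 mm across, 22 tall. Arm posts at x 120, 50 tall. A foot set down at x -55 is clear of the roller. Fingers on the stem's two y sides clear the arm.
- bail (a joint): Sprung arm's angle about a level hinge along the stand's y (x 120, 40 mm above the plate): 0 down at rest, grows as it rises, 0.7 at most; 0.08 on the foot. Red free-running roller at its end, 24 mm across, 24 wide: at rest axis at x 34, y 0, underside 5 mm above the plate. Pressed down with 4 to 5 N; the foot, slid along +x, lifts it itself (5 to 10 N).
Not all that is in view belongs to the job. Of the things shaped like the part that bears terracotta_stick_mid, the terracotta one is meant.

How it is judged (in metres and radians):
At the end, for the whole second after the job is handed in: The terracotta candlestick stands upright (within 7 degrees) and at rest on the yellow plate, its axis within 12 mm of the home point against the pegs, and the sprung roller arm is held up by its foot (arm angle 0.05 to 0.15 rad) (horizontal distance between terracotta_stick_mid and stand_home below 0.012 m and z of terracotta_stick_mid in the frame of stand_home below 0.046 m and angle between terracotta_stick_mid's own z axis and vertical below 0.12 rad and value of joint bail between 0.05 and 0.15 rad and linear speed of terracotta_stick below 0.02 m/s); the robot touches nothing.
It fails at once if the white candlestick is moved more than 30 mm (distance of white_stick_mid from where it was at the start of the episode above 0.03 m).
It also fails if it takes over 35 s, if anything falls off the work surface, if the arm or the gripper's body presses on something with over 40 N, if the wrist force passes 120 N, or if a joint passes its speed limit or range.

## Robot

A 6-joint arm with a two-finger parallel gripper is mounted at the origin on the work surface. World frame = base frame: x ahead of the robot, y to its left, z up, the work surface at z = 0. Lengths are in m, angles in degrees, forces in N, time in s.
With the tool pointing down it reaches from about 0.4 to 0.825 m from the base axis. Payload 7 kg.
Tool frame: the origin (TCP) lies on the mounting face of the last link; the fingertips stand 178 mm ahead of it and the grasp point (between the pads) lies 159 mm ahead of it; z points along the fingers, y is the direction in which the jaws open and shut (so a half turn about z gives the same grasp; the last joint's range is limited). The gripper opens to 88 mm and grips with 3 to 60 N. Pads are 19 mm wide; open, the fingers measure 130 mm over their backs; the gripper's body (78 mm by 193 mm) begins 47 mm behind the grasp point.
Start: joints at [-48.524, 20.546, 0.682, 0, -70.136, -16.507], TCP at [0.285, -0.612, 0.405] pointing down, gripper open.
Joint ranges: [-176.03, 176.03], [-82.01, 121.73], [-58.28, 71.71], [-173.87, 95.51], [-174.79, -0.11], [-173.66, 173.66]. Speed limits (degrees/s): [136.94, 136.94, 172.46, 180, 180, 180].

## Interface

Orientations are given as [roll, pitch, yaw] about the fixed x, y, z axes, in that order (R = Rz(yaw) Ry(pitch) Rx(roll)).
In Python, from plant import r gives the robot as it stands. The module is installed in compiled form; this text tells all that it offers.
- The arm moves only by the tool carry_out, never from a script. Its argument "plan" is a list of rows, each a list of 3 entries, a list of its own where there are three numbers: the shift along the tool's x, y, z in m, then the turn, a rotation vector about the tool's x, y, z in degrees, then the closure in counts, from 0 (fully open) to 255 (shut). In form: [[[x, y, z], [ax, ay, az], hand], ...]. A call has 1 to 12 rows; each row shifts and turns the commanded pose from where the row before left it, along the tool's axes as they then stand; what a row does not reach is not made up. A row lasts 1/12 s, in which the tool goes at most 41.7 mm and 7.16 degrees, less where a joint would pass 70% of its speed; a pose out of reach is approached as far as the arm can. A call is refused whole if a number of a shift passes 0.0417 or a number of a turn 7.16, either way. A call with a gripper value outside its range is refused whole. The fingers move at their own pace and stop on an object; "grip_force" is the grip in N (left out, the last holds). Time passes only in rows, so rows that do not move let the fingers close. It gives the time, the measured TCP pose, the force and the opening at its end, in the units of the state.
- r.get_state(): the state, without advancing time (a new reading comes with each control period).
- r.capture(name): name is "scene" or "side" or "wrist"; returns the picture (420x560x3 uint8, red, green, blue); there is no depth.
- r.get_calibration(name): a dict with "K" (3x3 intrinsics, pixels), "rvec" (rotation vector, rad) and "tvec" (3), from world to camera coordinates, as OpenCV has them. Camera axes: x right, y down, z forward; pixel columns grow to the right and rows downward; lengths in m; the calibration is good to about 2 mm. A picture is of the moment at which its call begins: read the wrist's pose just before it. get_calibration takes no time and is no camera call; for the wrist camera it gives the pose at the moment of the call.
- r.close_job(): hands the job in, once; it reports no verdict.
The state is a dict: "time_s": time; "joints": joint angles; "qd": joint speeds; "joint_torque": joint torques, N m; "tcp_pos": TCP position; "eef_rot": TCP orientation; "contact_force": force on the tool from outside, world axes, zero at the start; "moment": the same for the moment, N m; "gripper_width": finger opening in m.
Only numpy, scipy, OpenCV 4.12 (cv2) and the standard library are available. Lean on these libraries where they do the work, as an engineer would, in place of code of your own. Each camera call takes 0.05 s, during which the arm holds its last target. There are 200 camera calls.

## Working session

There is one attempt and no reset: what is moved stays moved. The work goes in short steps, Python scripts to look and compute and a tool call to move; the robot and the scene stay as the last step left them, time stands still between calls to the robot, and variables do not carry over. Pictures are saved under pics/ and viewed, about 8 in all and at most 12, crops included, and the job is handed in when it is done.

Besides the shell and the picture viewer there is one more tool, called after "Call:" as name(argument=value, ...), one argument or row to a line, values as JSON. carry_out: Moves the arm, as the interface text tells. Its arguments: {"type":"object","properties":{"plan":{"type":"array","items":{"type":"array"}},"grip_force":{"type":"number"}},"required":["plan"]}

```bash
mkdir -p pics
cat > h.py <<'E'
import numpy as np, cv2
from plant import r
def cal(n):
    c=r.get_calibration(n); return np.array(c["K"],float),np.array(c["rvec"],float).ravel(),np.array(c["tvec"],float).ravel()
def ray(n,u,v,z):
    K,rv,t=cal(n); R=cv2.Rodrigues(rv)[0]; o=-R.T@t; d=R.T@np.linalg.solve(K,[u,v,1.]); return o+d*(z-o[2])/d[2]
def proj(n,P):
    K,rv,t=cal(n); return cv2.projectPoints(np.array(P,float).reshape(-1,3),rv,t,K,None)[0].reshape(-1,2)
def snap(n,f): 
    im=r.capture(n); cv2.imwrite('pics/'+f,im[:,:,::-1]); return im
E
python3 - <<'E'
from h import *
snap('scene','s1.png');snap('side','d1.png')
print(r.get_state())
for n in('scene','side'):
    K,rv,t=cal(n);R=cv2.Rodrigues(rv)[0];print(n,-R.T@t,R[2])
E
```

```text
{'time_s': 0.1, 'joints': array([-4.85242442e+01,  2.05876456e+01,  6.37969868e-01, -1.83859299e-02,
       -7.01375809e+01, -1.65065024e+01]), 'qd': array([-0.05063167,  0.02070366,  0.11535576,  0.02520724, -0.06291734,
        0.12181691]), 'joint_torque': array([ 9.49620653e-05, -5.84162056e+01,  2.93753940e+01,  7.01555192e+00,
        1.01963634e-02, -2.87297269e-05]), 'tcp_pos': array([ 0.28485291, -0.61174668,  0.40380259]), 'eef_rot': array([ 1.79911428e+02, -8.22160707e-03, -1.55037000e+02]), 'contact_force': array([-0.63301815,  0.25507404, -0.12672124]), 'moment': array([-0.01253357, -0.01730768, -0.02996957]), 'gripper_width': 0.08768586886097053}
scene [1.01764985 0.59161113 0.99687828] [-0.41816052 -0.52934183 -0.73819985]
side [-0.2166385   0.92240603  0.81536322] [ 0.49026934 -0.69743859 -0.52270009]
```

View pics/s1.png

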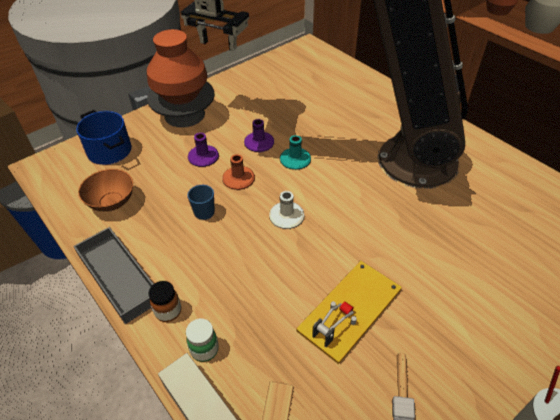

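View pics/d1.png

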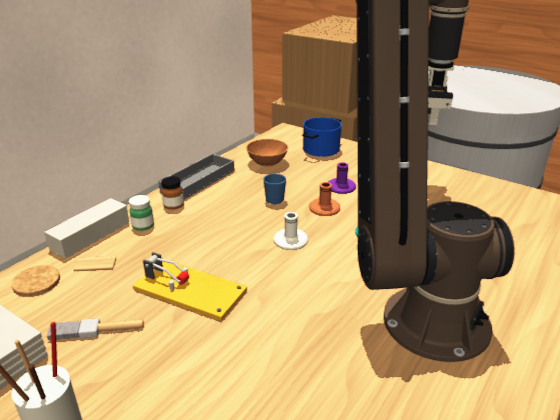

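Scene view: orange-brown stick at (238,172), white at (287,208), purple at (203,150) and (259,135), teal at (295,152). The orange-brown one fits "terracotta". The yellow stand is at about (350,310), with its arm posts toward (323,330). I'll confirm both in one enlarged crop.

Run:
```python
from h import *
im=cv2.imread('pics/s1.png')
a=cv2.resize(im[130:230,195:315],None,fx=5,fy=5,interpolation=cv2.INTER_CUBIC)[:,:400*2]
a=cv2.resize(im[130:230,205:305],(400,400),interpolation=cv2.INTER_CUBIC)
b=cv2.resize(im[258:362,292:408],None,fx=3.448,fy=3.448,interpolation=cv2.INTER_CUBIC)
c=np.zeros((400,800,3),np.uint8);c[:,:400]=a;b=b[:400,:400];c[:b.shape[0],400:400+b.shape[1]]=b
cv2.imwrite('pics/c1.png',c)
```

```text
(no output)
```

View pics/c1.png

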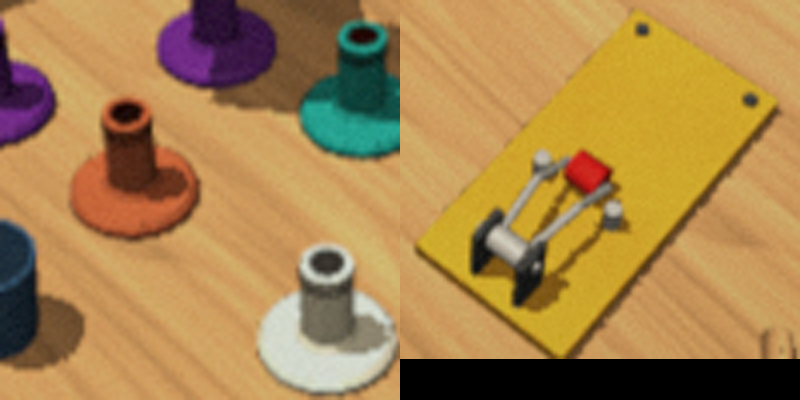

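The crop confirms the orange-brown stick with its dark hole: top centre (237,158), foot centre (239,177). The plate's top corners are near (360,261), (402,288), (339,361) and (296,330). The roller points toward the upper-right end, so the foot enters from there.

```bash
cat >> h.py <<'E'
def fit(n,px):
    # stand pose: order entry-left.. corners given with local coords
    pass
E
python3 - <<'E'
from h import *
from scipy.optimize import least_squares
px=np.array([(359.6,260.9),(401.6,288.5),(339.3,361),(296.4,329.6)])
W=[ray('scene',*p,.015) for p in px]
print(np.round(W,4)); print([round(np.linalg.norm(W[i]-W[(i+1)%4]),4) for i in range(4)])
L=np.array([(-.11,-.06),(-.11,.06),(.14,.06),(.14,-.06)])
for s in(1,-1):
    l=L*[1,s]
    def T(p,l=l): c,q=np.cos(p[2]),np.sin(p[2]); return np.c_[l@[c,-q]+p[0],l@[q,c]+p[1],np.full(4,.015)]
    o=least_squares(lambda p:(proj('scene',T(p))-px).ravel(),[.5,.2,1.5] if s==1 else [.5,.2,-1.5]); print(s,o.x[:2],np.degrees(o.x[2]),o.cost,np.round(o.fun,1))
    if o.cost<30: best=o.x
print('top',ray('scene',237,158.25,.08),'foot',ray('scene',238.75,177.5,.008),'white',ray('scene',286.5,196,.08))
# side colour-based check: orange foot
im=cv2.imread('pics/d1.png'); hsv=cv2.cvtColor(im,cv2.COLOR_BGR2HSV)
print('stand predicted in side', proj('side',T(best)))
for nm,p in(('scene',(237,158.25)),):
    w=ray(nm,*p,.08);print('side pred top',proj('side',w),proj('side',[w[0],w[1],.008]))
def red(n,f):
    im=cv2.imread(f).astype(int);m=(im[...,2]>150)&(im[...,1]<50)&(im[...,0]<50);ys,xs=np.where(m);return xs.mean(),ys.mean(),len(xs)
b=best
rl=np.array([b[0]+.034*np.cos(b[2]),b[1]+.034*np.sin(b[2]),.015+.017])
print('roller pred',proj('scene',rl),proj('side',rl))
E
```

```text
[[0.4188 0.157  0.015 ]
 [0.401  0.2774 0.015 ]
 [0.6409 0.3129 0.015 ]
 [0.6628 0.1987 0.015 ]]
[np.float64(0.1217), np.float64(0.2426), np.float64(0.1162), np.float64(0.2475)]
1 [0.51548405 0.23375172] 9.235945803964142 3.2952458088743803 [ 0.6 -0.5  0.4 -1.4 -0.2  1.8 -0.7 -0.4]
-1 [0.51222563 0.22855086] 5.234867375694239 5369.5609704895405 [ 43.3  27.  -38.5 -29.4 -46.  -38.2  37.2  28.8]
top [ 0.46525609 -0.2885748   0.08      ] foot [ 0.46796301 -0.28575206  0.008     ] white [ 0.45360768 -0.08416052  0.08      ]
stand predicted in side [[220.48010635 314.7666695 ]
 [246.53637426 284.11775628]
 [161.70451612 257.23713386]
 [131.38614849 283.67238649]]
side pred top [[325.50809209 183.59595892]] [[324.38657573 204.47416859]]
roller pred [[346.28119605 309.12339245]] [[181.70704805 276.15044015]]
```

Run:
```python
from h import *
im=cv2.imread('pics/d1.png')
a=cv2.resize(im[170:260,265:355],(400,400),interpolation=cv2.INTER_CUBIC)
b=cv2.resize(im[235:335,125:255],(520,400),interpolation=cv2.INTER_CUBIC)
cv2.imwrite('pics/c2.png',np.hstack([a,b])[:,:920] if 0 else cv2.resize(np.hstack([a,b]),(800,348)))
```

```text
(no output)
```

View pics/c2.png

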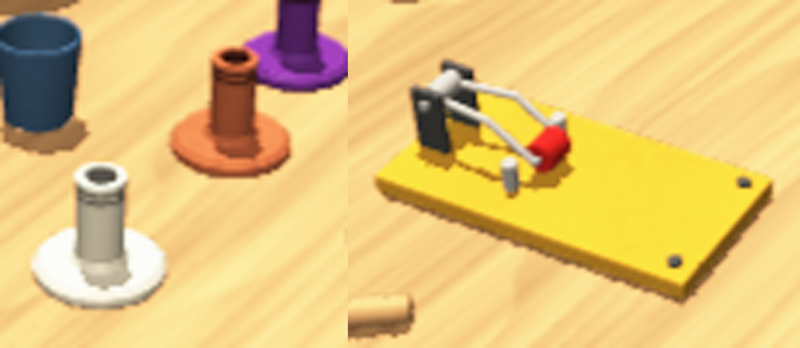

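Side crop: terracotta top at about (326,185); plate corners near (221,317), (247,287) and (133,287); roller at (183,278). These agree with the scene view to within 2–3 px. Next is a joint fit.

Run:
```python
from h import *
from scipy.optimize import least_squares
L={'scene':[(-.11,-.06),(-.11,.06),(.14,.06),(.14,-.06)],'side':[(-.11,-.06),(-.11,.06),(.14,-.06)]}
P={'scene':[(359.6,260.9),(401.6,288.5),(339.3,361),(296.4,329.6)],'side':[(221.3,316.7),(246.6,287.),(133.3,287.)]}
# 'side' order: front corner, right corner, left corner
L['side']=[(-.11,-.06),(-.11,.06),(.14,-.06)]
def T(p,l,z): l=np.array(l);c,q=np.cos(p[2]),np.sin(p[2]); return np.c_[l@[c,-q]+p[0],l@[q,c]+p[1],np.full(len(l),z)]
def f(p): return np.concatenate([(proj(n,T(p,L[n],.015))-P[n]).ravel() for n in L]+[(proj('scene',T(p,[(.034,0)],.032))-[346.5,308]).ravel(),(proj('side',T(p,[(.034,0)],.032))-[183.4,277.8]).ravel()])
print(proj('side',T([.5155,.2338,.161],L['side'],.015)))
o=least_squares(f,[.5155,.2338,.161],loss='soft_l1');p=o.x;print(p[:2],np.degrees(p[2]),np.round(f(p),1))
g=lambda q:np.concatenate([(proj('scene',[*q,.08])-[237,158.25]).ravel(),(proj('side',[*q,.08])-[326.1,184.7]).ravel()])
q=least_squares(g,[.465,-.288]).x;print('stick',q,g(q), 'pre',T(p,[(-.06,0)],.015))
s=r.get_state();K,rv,t=cal('wrist');R=cv2.Rodrigues(rv)[0];print('wristcam',-R.T@t,R[2],s['tcp_pos'],K[0,0])
```

```text
[[246.51868048 284.13224064]
 [220.45085207 314.78033654]
 [161.69673799 257.23954697]]
[0.51454192 0.23324887] 10.081066975220478 [  0.   -0.9   0.1  -2.4   1.    1.6  -0.    0.   25.7 -33.  -24.9  27.5
  28.  -29.4   0.1   0.9  -1.4  -1.5]
stick [ 0.46385772 -0.28816963] [ 0.48238374 -0.14100314 -0.2572891  -0.92413467] pre [[0.45546826 0.22274638 0.015     ]]
wristcam [ 0.22082412 -0.64077017  0.38349806] [ 0.23771028  0.11336062 -0.9646985 ] [ 0.28485291 -0.61174668  0.40380259] 336.62896781287634
```

```bash
cat >> h.py <<'E'
def rel(target):
    from scipy.spatial.transform import Rotation as Ro
    s=r.get_state();R=Ro.from_euler('xyz',s['eef_rot'],degrees=True).as_matrix();return R.T@(np.array(target)-s['tcp_pos'])
E
python3 - <<'E'
from h import *
from scipy.optimize import least_squares
L={'scene':[(-.11,-.06),(-.11,.06),(.14,.06),(.14,-.06)],'side':[(-.11,.06),(-.11,-.06),(.14,.06)]}
P={'scene':[(359.6,260.9),(401.6,288.5),(339.3,361),(296.4,329.6)],'side':[(221.3,316.7),(246.6,287.),(133.3,287.)]}
def T(p,l,z): l=np.array(l);c,q=np.cos(p[2]),np.sin(p[2]); return np.c_[l@[c,-q]+p[0],l@[q,c]+p[1],np.full(len(l),z)]
def f(p): return np.concatenate([(proj(n,T(p,L[n],.015))-P[n]).ravel() for n in L]+[(proj('scene',T(p,[(.034,0)],.032))-[346.5,308]).ravel(),(proj('side',T(p,[(.034,0)],.032))-[183.4,277.8]).ravel()])
o=least_squares(f,[.5155,.2338,.161],loss='soft_l1');p=o.x;print(p[:2],np.degrees(p[2]),np.round(f(p),1),'pre',T(p,[(-.06,0)],.015))
for n,u,v in(('purpleL',201,138),('purpleR',258,123),('teal',296,141)): print(n,ray('scene',u,v,.08))
print('jar base',ray('scene',185,110,0.03), 'rel hover', rel([.464,-.288,.404]))
E
```

```text
[0.51326192 0.23369345] 9.068075081996867 [ 1.4 -1.   1.  -1.8  0.3  1.1 -0.  -1.2 -0.2 -1.5  0.7 -2.5 -1.2 -3.1
  0.4  0.5 -1.  -1.4] pre [[0.45401182 0.22423698 0.015     ]]
purpleL [ 0.49372719 -0.43084699  0.08      ]
purpleR [ 0.32098519 -0.37743858  0.08      ]
teal [ 0.28842977 -0.23735747  0.08      ]
jar base [ 0.4253673  -0.64441279  0.03      ] rel hover [-2.99042985e-01  2.17896577e-01  9.65169531e-05]
```

Call:
carry_out(
  plan=[
    [[-0.03, 0.0218, 0], [0, 0, 0], 0],
    [[-0.03, 0.0218, 0], [0, 0, 0], 0],
    [[-0.03, 0.0218, 0], [0, 0, 0], 0],
    [[-0.03, 0.0218, 0], [0, 0, 0], 0],
    [[-0.03, 0.0218, 0], [0, 0, 0], 0],
    [[-0.03, 0.0218, 0], [0, 0, 0], 0],
    [[-0.03, 0.0218, 0], [0, 0, 0], 0],
    [[-0.03, 0.0218, 0], [0, 0, 0], 0],
    [[-0.03, 0.0218, 0], [0, 0, 0], 0],
    [[-0.03, 0.0218, 0], [0, 0, 0], 0],
    [[0, 0, 0.02], [0, 0, 5.3], 0],
    [[0, 0, 0.02], [0, 0, 5.3], 0],
  ],
)

```text
time_s: 1.1
tcp_pos: [0.4662, -0.2857, 0.3652]
eef_rot: [-179.9, 0.2, -165.6]
contact_force: [-0.7, -0.4, -0.4]
gripper_width: 0.0877
```

Call:
carry_out(
  plan=[
    [[0, 0, 0.02], [0, 0, 5.3], 0],
    [[0, 0, 0.02], [0, 0, 0], 0],
    [[0, 0, 0], [0, 0, 0], 0],
    [[0, 0, 0], [0, 0, 0], 0],
  ],
)

```text
time_s: 1.43
tcp_pos: [0.4646, -0.2876, 0.324]
eef_rot: [180.0, -0.1, -170.9]
contact_force: [-0.3, -0.1, 0.5]
gripper_width: 0.0876
```

Run:
```python
from h import *
snap('wrist','w1.png');s=r.get_state();print(s['time_s'],s['tcp_pos'],s['eef_rot'],s['joints'],s['contact_force'])
print(rel([.464,-.288,.204]),proj('wrist',[.464,-.288,.08]),proj('wrist',[.464,-.288,.0]))
```

```text
1.4833 [ 0.46507787 -0.28779986  0.32515578] [-1.79985261e+02 -3.01345774e-02 -1.70879880e+02] [-1.12111783e+01  1.24074686e+01 -2.19049591e+01  2.94004238e-02
 -5.57107120e+01 -6.96852663e+01] [ 0.55061166  0.41715213 -0.0679307 ]
[1.03224397e-03 4.40367617e-06 1.21156347e-01] [[279.60108393 220.38126222]] [[279.93879794 194.93433371]]
```

View pics/w1.png

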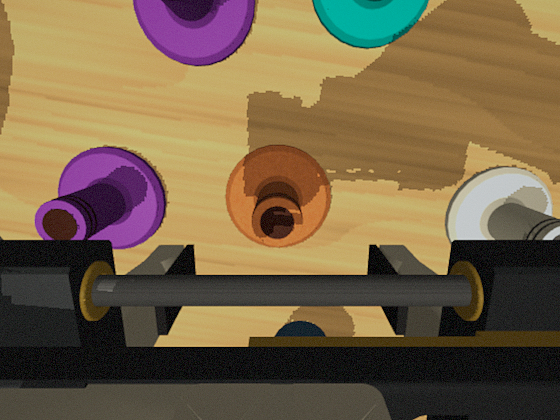

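Wrist view: the terracotta hole is at (277,221), against a prediction of (280,220), so the tool is within about 2 mm. It sits centred between the fingers and the neighbours are clear. I'll descend and grip.

Call:
carry_out(
  plan=[
    [[0, 0, 0.03], [0, 0, 0], 0],
    [[0, 0, 0.03], [0, 0, 0], 0],
    [[0, 0, 0.03], [0, 0, 0], 0],
    [[0.001, 0, 0.03], [0, 0, 0], 0],
    [[0, 0, 0], [0, 0, 0], 0],
    [[0, 0, 0], [0, 0, 0], 255],
    [[0, 0, 0], [0, 0, 0], 255],
    [[0, 0, 0], [0, 0, 0], 255],
    [[0, 0, 0], [0, 0, 0], 255],
    [[0, 0, 0], [0, 0, 0], 255],
    [[0, 0, 0], [0, 0, 0], 255],
    [[0, 0, 0], [0, 0, 0], 255],
  ],
  grip_force=30,
)

```text
time_s: 2.48
tcp_pos: [0.464, -0.2878, 0.2053]
eef_rot: [-180.0, 0.1, -170.9]
contact_force: [0.3, -0.8, -0.5]
gripper_width: 0.0459
```

Call:
carry_out(
  plan=[
    [[0, 0, 0], [0, 0, 0], 255],
    [[0, 0, 0], [0, 0, 0], 255],
    [[0, 0, 0], [0, 0, 0], 255],
    [[0, 0, 0], [0, 0, 0], 255],
    [[0, 0, -0.01], [0, 0, 0], 255],
    [[0, 0, -0.02], [0, 0, 0], 255],
    [[0, 0, -0.03], [0, 0, 0], 255],
    [[0, 0, -0.04], [0, 0, 0], 255],
    [[0, 0, -0.04], [0, 0, 0], 255],
    [[0, 0, -0.03], [0, 0, 0], 255],
    [[0, 0, 0], [0, 0, 0], 255],
  ],
)

```text
time_s: 3.4
tcp_pos: [0.4649, -0.2883, 0.382]
eef_rot: [-179.7, 0.5, -170.9]
contact_force: [1.3, -0.4, -2.3]
gripper_width: 0.035
```

Run:
```python
from h import *
s=r.get_state();print(s['gripper_width'],s['contact_force'],s['tcp_pos'],s['joints'])
print(rel([.454,.2242,.37]))
for x in(.36,.4,.454):print(np.hypot(x,0))
```

```text
0.03497595804268534 [ 1.27621533 -0.44214631 -2.32643882] [ 0.46493486 -0.28831124  0.38197507] [-11.2416387    9.29810561 -17.76432259   0.1107045  -62.36187723
 -69.68515162]
[-0.07037689  0.50781662  0.01000594]
0.36
0.4
0.454
```

Grip is held: opening 35 mm, and about 2.3 N of weight. Now carrying it over to the stand.

Call:
carry_out(
  plan=[
    [[-0.002, 0.017, 0], [0, 0, 0], 255],
    [[-0.0047, 0.034, 0], [0, 0, 0], 255],
    [[-0.0047, 0.034, 0], [0, 0, 0], 255],
    [[-0.0047, 0.034, 0], [0, 0, 0], 255],
    [[-0.0047, 0.034, 0], [0, 0, 0], 255],
    [[-0.0047, 0.034, 0], [0, 0, 0], 255],
    [[-0.0047, 0.034, 0], [0, 0, 0], 255],
    [[-0.0047, 0.034, 0], [0, 0, 0], 255],
    [[-0.0047, 0.034, 0], [0, 0, 0], 255],
    [[-0.0047, 0.034, 0], [0, 0, 0], 255],
    [[-0.0047, 0.034, 0], [0, 0, 0], 255],
    [[-0.0047, 0.034, 0], [0, 0, 0], 255],
  ],
)

```text
time_s: 4.4
tcp_pos: [0.4542, 0.1082, 0.3745]
eef_rot: [180.0, -0.1, -170.9]
contact_force: [2.0, -0.4, -2.9]
gripper_width: 0.0349
```

Call:
carry_out(
  plan=[
    [[-0.0047, 0.034, 0], [0, 0, 0], 255],
    [[-0.0047, 0.034, 0], [0, 0, 0], 255],
    [[-0.0047, 0.034, 0], [0, 0, 0], 255],
    [[-0.002, 0.015, 0], [0, 0, 0], 255],
    [[0, 0, 0.03], [0, 0, 0], 255],
    [[0, 0, 0.03], [0, 0, 0], 255],
    [[0, 0, 0.02], [0, 0, 0], 255],
    [[0, 0, 0], [0, 0, 0], 255],
    [[0, 0, 0], [0, 0, 0], 255],
  ],
)

```text
time_s: 5.15
tcp_pos: [0.4524, 0.2244, 0.2941]
eef_rot: [-179.9, -0.1, -170.9]
contact_force: [0.5, 0.7, -1.3]
gripper_width: 0.0352
```

Run:
```python
from h import *
a=snap('scene','s2.png');b=snap('wrist','w2.png')
s=r.get_state();print(s['time_s'],s['tcp_pos'],s['eef_rot'],s['joints'],s['contact_force'],s['gripper_width'])
print(rel([.454,.2242,.222]))
c=cv2.resize(a[200:365,260:425],(400,400),interpolation=cv2.INTER_CUBIC)
cv2.imwrite('pics/c3.png',np.hstack([c,cv2.resize(b,(400,300)).copy() if 0 else cv2.copyMakeBorder(cv2.resize(b,(400,300)),0,100,0,0,0)])[:,:,::-1])
```

```text
5.25 [0.45320831 0.22508399 0.29604213] [ 1.79963427e+02  8.04584898e-02 -1.70925251e+02] [ 4.86947836e+01  1.05110048e+01 -2.89111775e+01  2.99863206e-02
 -5.04925225e+01 -1.29639068e+02] [-0.32893514  0.18573252 -2.26613978] 0.03498572136224258
[-0.00053838 -0.00104506  0.0740423 ]
```

View pics/c3.png

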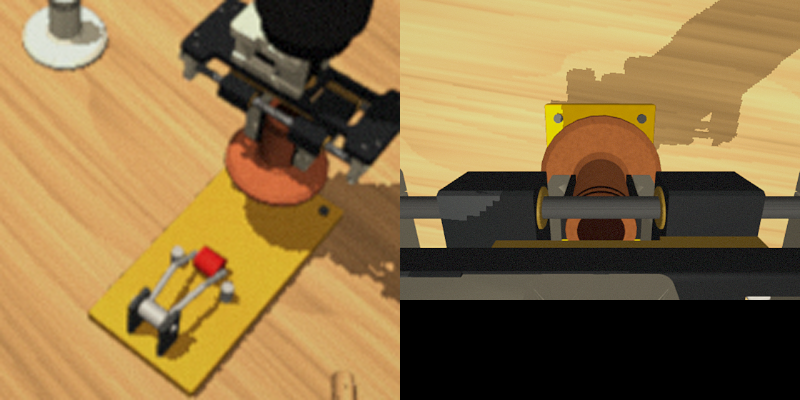

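The stick hangs upright above the plate's entry end. In the wrist picture the plate's entry corners are near (203,147) and (357,146), so I'll check the stand's pose with those.

Run:
```python
from h import *
im=cv2.imread('pics/w2.png');h=cv2.cvtColor(im,cv2.COLOR_BGR2HSV)
m=(h[...,0]>21)&(h[...,0]<32)&(h[...,1]>200)
for v in(150,156,162,168):
    x=np.where(m[v,150:420])[0]+150; print(v,x.min(),x.max(),len(x))
for u in(230,260,280,300,330):
    y=np.where(m[120:170,u])[0]+120; print(u,y.min())
y1,y0=(np.where(m[120:170,u])[0].min()+120 for u in(330,230))
A=ray('wrist',203,147,.015);B=ray('wrist',357,145.6,.015);print(A,B,np.linalg.norm(A-B))
d=B-A;th=np.arctan2(-d[0],d[1]) ;print('angle',np.degrees(th),np.degrees(np.arctan2(d[0],-d[1])))
th=np.radians(9.1);print('home', (A+B)[:2]/2+.11*np.array([np.cos(th),np.sin(th)]))
```

```text
150 203 357 155
156 203 356 154
162 203 356 104
168 204 356 59
230 146
260 145
280 145
300 145
330 146
[0.41487501 0.15984415 0.015     ] [0.39525801 0.27581295 0.015     ] 0.11761627891749282
angle 9.601128413519262 -170.39887158648074
home [0.51368203 0.23522594]
```

Home from the wrist camera is (0.5137, 0.2352), and from the fit (0.5133, 0.2337). They agree within 1.5 mm. Lowering onto the plate.

Call:
carry_out(
  plan=[
    [[0, 0, 0.02], [0, 0, 0], 255],
    [[0, 0, 0.02], [0, 0, 0], 255],
    [[0, 0, 0.02], [0, 0, 0], 255],
    [[0, 0, 0.01], [0, 0, 0], 255],
    [[0, 0, 0.003], [0, 0, 0], 255],
    [[0, 0, 0], [0, 0, 0], 255],
    [[0, 0, 0.001], [0, 0, 0], 255],
    [[0, 0, 0.001], [0, 0, 0], 255],
    [[0, 0, 0], [0, 0, 0], 255],
    [[0, 0, 0], [0, 0, 0], 255],
  ],
)

```text
time_s: 6.08
tcp_pos: [0.4529, 0.225, 0.2203]
eef_rot: [180.0, 0.1, -170.9]
contact_force: [0.8, 0.6, -2.8]
gripper_width: 0.0349
```

Call:
carry_out(
  plan=[
    [[0, 0, 0.001], [0, 0, 0], 255],
    [[0, 0, 0.0005], [0, 0, 0], 255],
    [[0, 0, 0], [0, 0, 0], 255],
    [[0, 0, 0], [0, 0, 0], 255],
  ],
)

```text
time_s: 6.42
tcp_pos: [0.4529, 0.2251, 0.2199]
eef_rot: [180.0, 0.1, -170.9]
contact_force: [-6.5, -1.1, 14.9]
gripper_width: 0.035
```

Seated on the plate: 15 N upward at z 0.220, as expected. I'll ease off slightly and slide in.

Call:
carry_out(
  plan=[
    [[0, 0, -0.0007], [0, 0, 0], 255],
    [[-0.004, 0, 0], [0, 0, 0], 255],
    [[-0.005, 0, 0], [0, 0, 0], 255],
    [[-0.005, 0, 0], [0, 0, 0], 255],
    [[-0.005, 0, 0], [0, 0, 0], 255],
    [[-0.004, 0, 0], [0, 0, 0], 255],
    [[-0.003, 0, 0], [0, 0, 0], 255],
    [[-0.003, 0, 0], [0, 0, 0], 255],
    [[-0.003, 0, 0], [0, 0, 0], 255],
    [[-0.003, 0, 0], [0, 0, 0], 255],
    [[-0.003, 0, 0], [0, 0, 0], 255],
    [[-0.002, 0, 0], [0, 0, 0], 255],
  ],
)

```text
time_s: 7.42
tcp_pos: [0.4922, 0.2311, 0.2199]
eef_rot: [-180.0, -0.0, -170.9]
contact_force: [-7.6, -0.8, 12.8]
gripper_width: 0.0348
```

Call:
carry_out(
  plan=[
    [[-0.003, 0, 0], [0, 0, 0], 255],
    [[-0.003, 0, 0], [0, 0, 0], 255],
    [[-0.003, 0, 0], [0, 0, 0], 255],
    [[-0.003, 0, 0], [0, 0, 0], 255],
    [[0, 0, 0], [0, 0, 0], 255],
    [[0, 0, 0], [0, 0, 0], 255],
  ],
)

```text
time_s: 7.92
tcp_pos: [0.503, 0.2325, 0.22]
eef_rot: [-179.9, -0.1, -170.9]
contact_force: [-12.8, -1.1, 17.5]
gripper_width: 0.0352
```

Run:
```python
from h import *
a=snap('scene','s3.png');b=snap('side','d3.png')
s=r.get_state();print(s['time_s'],s['tcp_pos'],s['eef_rot'],s['contact_force'],s['gripper_width'],rel([.5135,.2345,.22]))
c=cv2.resize(a[240:365,280:405],(400,400),interpolation=cv2.INTER_CUBIC)
d=cv2.resize(b[225:325,130:230],(400,400),interpolation=cv2.INTER_CUBIC)
cv2.imwrite('pics/c4.png',np.hstack([c,d])[:,:,::-1])
```

```text
8.0167 [0.50292544 0.23253878 0.21995569] [-1.79942966e+02 -1.33393591e-01 -1.70917514e+02] [-11.75345019  -1.39822255  17.66125438] 0.03493161151908212 [-1.07514376e-02  2.67300663e-04 -6.96115392e-05]
```

View pics/c4.png

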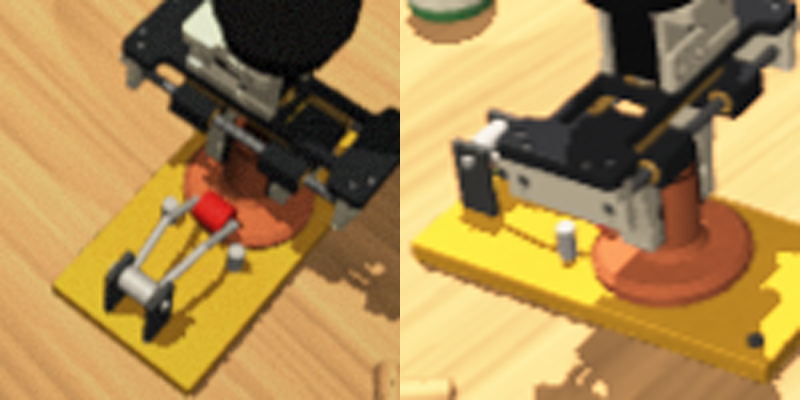

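The roller is on the foot's bevel and there is still about 10 mm to the pegs, as computed. I'll continue slowly and watch the force.

Call:
carry_out(
  plan=[
    [[-0.002, 0, -0.0003], [0, 0, 0], 255],
    [[-0.002, 0, 0], [0, 0, 0], 255],
    [[-0.002, 0, 0], [0, 0, 0], 255],
    [[-0.002, 0, 0], [0, 0, 0], 255],
    [[0, 0, 0], [0, 0, 0], 255],
    [[0, 0, 0], [0, 0, 0], 255],
  ],
)

```text
time_s: 8.52
tcp_pos: [0.5113, 0.2339, 0.22]
eef_rot: [-180.0, -0.1, -170.9]
contact_force: [-8.6, -1.6, 11.3]
gripper_width: 0.0354
```

Call:
carry_out(
  plan=[
    [[-0.0015, 0, 0], [0, 0, 0], 255],
    [[0, 0, 0], [0, 0, 0], 255],
    [[0, 0, 0], [0, 0, 0], 255],
  ],
)

```text
time_s: 8.77
tcp_pos: [0.5126, 0.234, 0.22]
eef_rot: [-179.9, -0.1, -170.9]
contact_force: [-9.4, -1.7, 11.6]
gripper_width: 0.0352
```

Call:
carry_out(
  plan=[
    [[-0.0015, 0, 0], [0, 0, 0], 255],
    [[0, 0, 0], [0, 0, 0], 255],
    [[0, 0, 0], [0, 0, 0], 255],
  ],
)

```text
time_s: 9.02
tcp_pos: [0.5135, 0.2341, 0.22]
eef_rot: [-179.9, -0.2, -170.9]
contact_force: [-14.4, -1.4, 16.0]
gripper_width: 0.0353
```

Call:
carry_out(
  plan=[
    [[-0.0015, 0, 0], [0, 0, 0], 255],
    [[0, 0, 0], [0, 0, 0], 255],
    [[0, 0, 0], [0, 0, 0], 255],
  ],
)

```text
time_s: 9.27
tcp_pos: [0.5142, 0.2341, 0.22]
eef_rot: [-179.9, -0.3, -170.9]
contact_force: [-18.8, -0.7, 20.9]
gripper_width: 0.0353
```

The force is climbing while the motion stalls at the computed home, so the foot is against the pegs. Releasing.

Call:
carry_out(
  plan=[
    [[0.001, 0, -0.0004], [0, 0, 0], 255],
    [[0, 0, 0], [0, 0, 0], 200],
    [[0, 0, 0], [0, 0, 0], 150],
    [[0, 0, 0], [0, 0, 0], 100],
    [[0, 0, 0], [0, 0, 0], 50],
    [[0, 0, 0], [0, 0, 0], 0],
    [[0, 0, 0], [0, 0, 0], 0],
    [[0, 0, 0], [0, 0, 0], 0],
    [[0, 0, 0], [0, 0, 0], 0],
    [[0, 0, 0], [0, 0, 0], 0],
  ],
)

```text
time_s: 10.1
tcp_pos: [0.5155, 0.2349, 0.2195]
eef_rot: [180.0, 0.0, -170.9]
contact_force: [0.2, 1.1, 0.2]
gripper_width: 0.0772
```

Call:
carry_out(
  plan=[
    [[0, 0, 0], [0, 0, 0], 0],
    [[0, 0, -0.015], [0, 0, 0], 0],
    [[0, 0, -0.02], [0, 0, 0], 0],
    [[0, 0, -0.03], [0, 0, 0], 0],
    [[0, 0, -0.03], [0, 0, 0], 0],
    [[0, 0, -0.03], [0, 0, 0], 0],
    [[0.03, 0, -0.03], [0, 0, 0], 0],
    [[0.04, 0, -0.02], [0, 0, 0], 0],
    [[0.02, 0, 0], [0, 0, 0], 0],
    [[0, 0, 0], [0, 0, 0], 0],
    [[0, 0, 0], [0, 0, 0], 0],
  ],
)

```text
time_s: 11.02
tcp_pos: [0.4289, 0.221, 0.3937]
eef_rot: [179.9, 0.1, -170.9]
contact_force: [0.9, 0.1, 0.7]
gripper_width: 0.0883
```

Run:
```python
from h import *
a=snap('scene','s4.png');b=snap('side','d4.png')
s=r.get_state();print(s['time_s'],s['tcp_pos'],s['contact_force'],s['gripper_width'])
print('top pred',proj('scene',[.5135,.2345,.095]),proj('side',[.5135,.2345,.095]))
c=cv2.resize(a[240:365,280:405],(400,400),interpolation=cv2.INTER_CUBIC)
d=cv2.resize(b[225:325,130:230],(400,400),interpolation=cv2.INTER_CUBIC)
cv2.imwrite('pics/c5.png',np.hstack([c,d])[:,:,::-1])
```

```text
11.1167 [0.43002043 0.2213835  0.39269726] [0.05532675 1.03678264 0.38554564] 0.08764222789165822
top pred [[358.80791453 283.68196949]] [[191.70190703 259.04483693]]
```

View pics/c5.png

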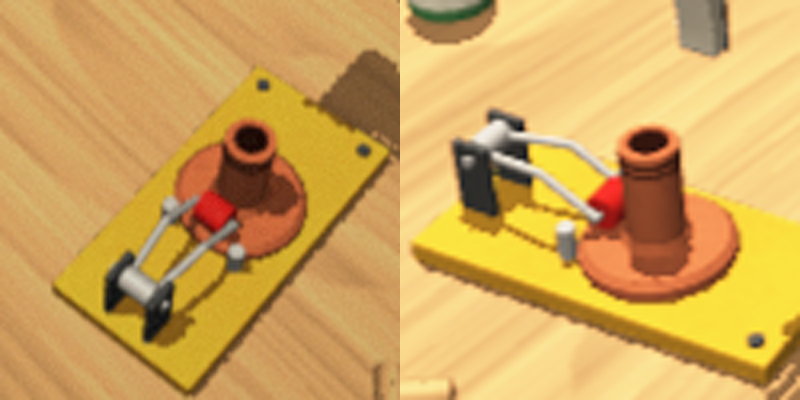

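Candlestick top at (358,283) in scene and (192,260) in side; predicted for home (359,284) and (192,259), so it is within about 3 mm. It is upright, the foot is against the pegs and the roller rests on the foot. The gripper is clear, so I'm handing in.

```bash
python3 -c "
from h import *
print(proj('scene',[.4536,-.0842,.08]));r.close_job()"
```

```text
[[286.49255959 195.99035147]]
the job is handed in; nothing more can be done
```

The terracotta candlestick is standing in the yellow stand. Its foot is against both pegs, the roller bears down on the foot, and the gripper is open and clear. I handed the job in at about 11 s of the 35 s allowed; the hand-in reports no verdict.

**How it went:** I gripped the stem from above at 30 N and set the stick on the plate 60 mm short of home. I then slid it in until the push reached 19 N and the motion stalled at the home position I had computed.

**Last checks:**
- **Position:** after release, the top of the stick was within about 1 px (roughly 3 mm) of where it should be at home, in both fixed cameras.
- **Roller and stance:** the last pictures show the stick upright with the roller on its foot. I judged this by eye and did not measure the arm angle.
- **Stand location:** the fixed-camera and wrist-camera estimates of home differed by about 1.5 mm. Some plate corners in the side view were up to 3 px off the fit.
- **White candlestick:** I carried the terracotta stick over it with about 100 mm to spare and saw no contact force, but I did not re-measure its position at the end.

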